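# Take a reference shot at the eye clinic's calibration unit

## Robot

A 6-joint arm with a two-finger parallel gripper is mounted at the origin on the work surface. World frame = base frame: x ahead of the robot, y to its left, z up, the work surface at z = 0. Lengths are in m, angles in rad, forces in N, time in s.
With the tool pointing down it reaches from about 0.3 to 0.775 m from the base axis. Payload 14.6 kg.
Tool frame: the origin (TCP) lies at the very end of the fingers, on their centre line; the grasp point (between the pads) lies 19 mm behind it; z points along the fingers, y is the line along which they close (so a half turn about z gives the same grasp; the last joint's range is limited). The gripper opens to 94 mm and grips with 3 to 60 N. Pads are 16 mm wide; open, the fingers measure 119 mm over their backs; the gripper's body (75 mm by 177 mm) begins 78 mm behind the grasp point.
Start: joints at [1.21, 0.3, 1.521, -0, 1.321, -0.067], TCP at [0.159, 0.526, 0.205] pointing down, gripper open.
Joint ranges: [-3.03, 3.03], [-0.79, 2.21], [0.23, 2.52], [-1.04, 4.18], [0, 3.07], [-2.55, 2.55]. Speed limits (rad/s): [2.22, 2.22, 2.57, 3.14, 3.14, 3.14].

## Interface

Orientations are given as [roll, pitch, yaw] about the fixed x, y, z axes, in that order (R = Rz(yaw) Ry(pitch) Rx(roll)).
In Python, from station import ctrl gives the robot as it stands.
- The arm moves only by the shell command python3 -m pendant 'ROWS' [OPENING] [FORCE]. ROWS is JSON, a list of rows, each a list of 2 entries, a list of its own where there are three numbers: the shift along the world's x, y, z in cm, then the turn about the world's z in rad. A call has 1 to 20 rows; each row shifts and turns the commanded pose from where the row before left it; what a row does not reach is not made up. A row lasts 1/12 s, in which the tool goes at most 41.7 mm and 7.16 degrees, less where a joint would pass 70% of its speed; a pose out of reach is approached as far as the arm can. A call is refused whole if a number of a shift passes 4.17 or a number of a turn 0.125, either way. A call with a gripper value outside its range is refused whole. OPENING is the opening, from 0 (shut) to 1 (fully open), set as the call begins (- or left out, the last holds). The fingers move at their own pace and stop on an object; FORCE is the grip in N (left out, the last holds). Time passes only in rows, so rows that do not move let the fingers close. It gives the time, the measured TCP pose, the force, the opening and the grip force at its end, in the units of the state.
- ctrl.get_obs(): the state, without advancing time (a new reading comes with each control period).
- ctrl.camera(name): name is "scene" or "side" or "wrist"; returns a dict with "color" (480x640x3 uint8, red, green, blue), "intrinsics" (3x3 intrinsics, pixels), "camera_from_world" (4x4, takes a point from world to camera coordinates). Camera axes: x right, y down, z forward; pixel columns grow to the right and rows downward; lengths in m; the calibration is good to about 2 mm. A picture is of the moment at which its call begins. There is no depth.
- ctrl.hand_in(): hands the job in; it is judged then, once.
The state is a dict: "time_s": time; "qpos": joint angles; "joint_vel": joint speeds; "tau": joint torques, N m; "ee_pos": TCP position; "eef_rot": TCP orientation; "force": force on the tool from outside, world axes, zero at the start; "moment": the same for the moment, N m; "grip_width": finger opening in m; "grip_force": force on a finger pad.
Only numpy, scipy, OpenCV 4.12 (cv2) and the standard library are available. Lean on these libraries where they do the work, as an engineer would, in place of code of your own. Each camera call takes 0.05 s, during which the arm holds its last target. There are 200 camera calls.

## Task

Push the black cover sideways around its screw until the round glass window on top of the low white box is completely uncovered, and leave it there. Then, with the window uncovered, squeeze the trigger on the console's upright hand grip all the way in, hold it for about a second, and let go so that it springs back out. Never touch the glass, do not squeeze the trigger while the window is still covered, and leave the bottle, the glasses case and the mug where they stand.

Things in the scene. Friction and masses are not known exactly. Their poses are not given: they have to be found in the camera images.
- reference_unit: Fixed low white box, 190 (x) x 150 (y) x 70 mm high (its flat top is at z = 70), yaw varies. Origin at the centre of its underside, z up. A black flat cover lies over its top, turning about a vertical screw at x = 45, y = -35 mm of this frame.
- window: Round glass window, 50 mm diameter, 1.5 mm proud of the box's top; centre at x = -30, y = -35 mm of the box's frame, that is 75 mm from the screw towards the box's -x. Origin at the centre of its underside. Fragile: must not be touched (the cover passes 2.5 mm above it).
- cover_pivot (a point): Centre of the cover's pivot screw, at the height of the cover's underside (74 mm above the table). Axes as the box's.
- cover_tab (a point): Centre of the upright fin on the cover, 90 mm from the screw's axis. The fin stands on the cover near its free end: 34 mm long along the line through the screw, 8 mm thick, its top 35 mm above the cover's underside (109 mm above the table). The cover is a 5 mm black plate, 128 mm long: a 36 mm wide arm ending in a disc of 70 mm diameter centred 75 mm from the screw. The point turns with the cover: x points from the fin to the screw, z up.
- cover (a joint): Cover angle in rad: 0 = square over the window (the arm points to the box's -x, end stop), growing as it swings clockwise seen from above, so that the fin goes towards the box's +y; 1.57 = the arm points to the box's +y, end stop at 1.7. From 0.82 on no part of the window is covered. Starts between 0 and 0.3. It stays where it is left (friction: about 2 N of push at the fin).
- console: Fixed white console, 180 x 140 x 45 mm high, yaw varies. Origin at the centre of its underside, z up. A black upright hand grip, 30 mm (x) x 36 mm (y), stands at its centre, from the console's top to 160 mm above the table. The trigger is on the grip's +x side. Two round knobs on the console's -x side, 14 mm high, are not needed.
- grip_top (a point): Centre of the top face of the hand grip, 160 mm above the table. Axes as the console's.
- trigger_pad (a point): Point on the trigger's outer face, 70 mm up the lever, about 134 mm above the table. The trigger is an aluminium lever, 8 mm thick, 22 mm wide, 85 mm long, hinged at its foot (22 mm from the grip's axis towards the console's +x, 65 mm above the table) and leaning outwards at its upper free end. At this point grip and trigger together are about 55 mm wide when out and 41 mm when in. Moves with the trigger; axes as the console's when out.
- trigger (a joint): Trigger angle in rad: 0 = out (at rest), 0.20 = fully in (upright, beside the grip). Sprung: about 5 N at the pad squeezes it fully in; it springs back by itself.
- bottle: White bottle, 56 mm diameter, 130 mm tall, upright; leave alone. Origin at the centre of its underside.
- glasses_case: Grey spectacle case, 60 x 160 x 43 mm; leave alone. Origin at the centre of its underside.
- mug: White mug, 76 mm diameter, 90 mm tall; leave alone. Origin at the centre of its underside.
There are look-alikes about, which are no part of the job. Leave any purple or red look-alike of the reference_unit alone.

How it is judged:
On the way, in this order (a step that is already met when the one before it is completed fails the run):
1. the cover is swung aside, the window completely uncovered (value of joint cover above 0.85 rad), for 0.2 s.
2. the trigger is squeezed fully in and held, the window uncovered (value of joint trigger above 0.165 rad and value of joint cover above 0.85 rad), for 0.4 s.
3. the trigger is let go and is out again (value of joint trigger below 0.04 rad), for 0.2 s.
At the end, for the whole second after the job is handed in: The cover rests swung aside (cover angle above 0.85 rad, so no part of the window is covered) and the trigger is out again (below 0.04 rad) (value of joint cover above 0.85 rad and velocity of joint cover between -0.05 and 0.05 rad/s and value of joint trigger below 0.04 rad); the robot touches nothing.
It fails at once if the glass window is touched with more than 1 N (contact force between window and the fingers above 1 N or contact force between window and the arm above 1 N).
It fails at once if the trigger is squeezed more than halfway while the window is not fully uncovered (value of joint trigger above 0.1 rad and value of joint cover below 0.82 rad).
It fails at once if the bottle, glasses case or mug is moved by more than 25 mm (distance of any of bottle, glasses_case, mug from where it was at the start of the episode above 0.025 m).
It also fails if it takes over 46 s, if anything falls off the work surface, if the arm or the gripper's body presses on something with over 40 N, if the wrist force passes 120 N, or if a joint passes its speed limit or range.

## Working session

There is one attempt and no reset: what is moved stays moved. The work goes in short steps, Python scripts to look and compute and a shell command to move; the robot and the scene stay as the last step left them, time stands still between calls to the robot, and variables do not carry over. Pictures are saved under pics/ and viewed, at most 10 in all, crops included, and the job is handed in when it is done.

```bash
mkdir -p pics; ls; python3 - <<'E'
from station import ctrl
import cv2
for n in ("scene","side"):
    c=ctrl.camera(n); cv2.imwrite(f"pics/{n}0.png",c["color"][:,:,::-1]); print(n,c["intrinsics"].tolist(),c["camera_from_world"].round(4).tolist())
o=ctrl.get_obs(); print(o["time_s"],o["ee_pos"],o["eef_rot"],o["grip_width"])
E
```

```text
pics
scene [[586.1389842928005, 0.0, 318.69274720509753], [0.0, 586.1389842928005, 246.8336711506654], [0.0, 0.0, 1.0]] [[-0.1408, 0.99, -0.0082, 0.0634], [0.8368, 0.1145, -0.5353, -0.3971], [-0.5291, -0.0822, -0.8446, 1.6762], [0.0, 0.0, 0.0, 1.0]]
side [[510.0177410137615, 0.0, 314.9495912237177], [0.0, 510.0177410137615, 233.04819895359236], [0.0, 0.0, 1.0]] [[0.9966, -0.0794, -0.0215, -0.5248], [-0.0644, -0.59, -0.8049, 0.1495], [0.0513, 0.8035, -0.5931, 1.2158], [0.0, 0.0, 0.0, 1.0]]
0.1 [0.15919408 0.52621342 0.20496137] [-3.14060882e+00 -7.32039712e-05  2.84779849e+00] 0.09408771922808108
```

View pics/scene0.png

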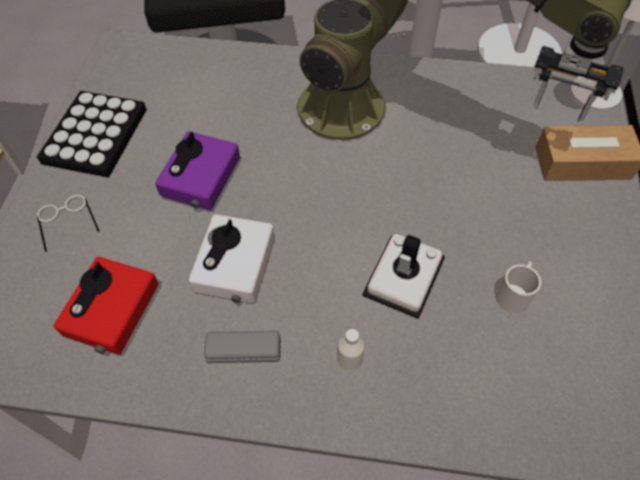

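View pics/side0.png

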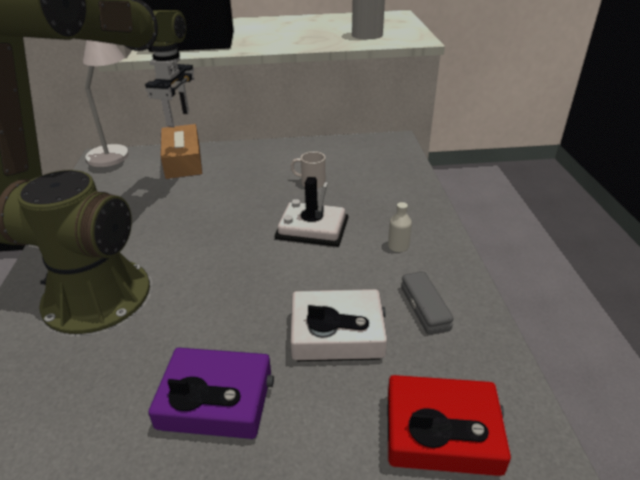

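The scene view has the white box near (232,258) with its cover arm from the screw at (210,262) to the fin at (228,228). The console is near (405,272), the case at (242,346), the bottle at (350,348) and the mug at (518,288). I'll enlarge both views of the box and console.

```bash
python3 - <<'E'
import cv2,numpy as np
s=cv2.imread("pics/scene0.png"); d=cv2.imread("pics/side0.png")
def crop(im,x,y,w=100,h=75,k=4): # 4x
    c=cv2.resize(im[y:y+h,x:x+w],None,fx=k,fy=k,interpolation=cv2.INTER_CUBIC)
    for i in range(0,w,20): cv2.putText(c,str(x+i),(i*k,8),0,.33,(0,255,255),1); cv2.line(c,(i*k,10),(i*k,14),(0,255,255))
    for j in range(0,h,15): cv2.putText(c,str(y+j),(0,j*k+4),0,.33,(0,255,0),1); cv2.line(c,(22,j*k),(26,j*k),(0,255,0))
    return c
a=np.vstack([np.hstack([crop(s,185,212,100,100)[:400],]),])
m1=np.hstack([crop(s,185,210,100,100),crop(d,285,275,105,100)[:, :400]])
m2=np.hstack([crop(s,358,225,100,100),crop(d,270,160,100,100)])
cv2.imwrite("pics/m1.png",m1);cv2.imwrite("pics/m2.png",m2)
E
```

```text
(no output)
```

View pics/m1.png

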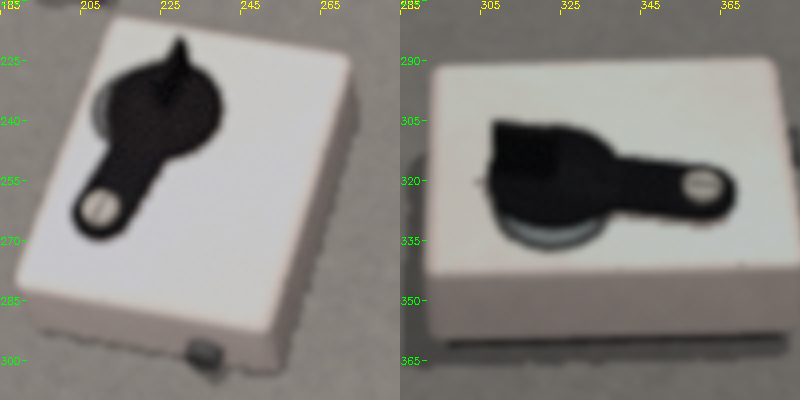

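View pics/m2.png

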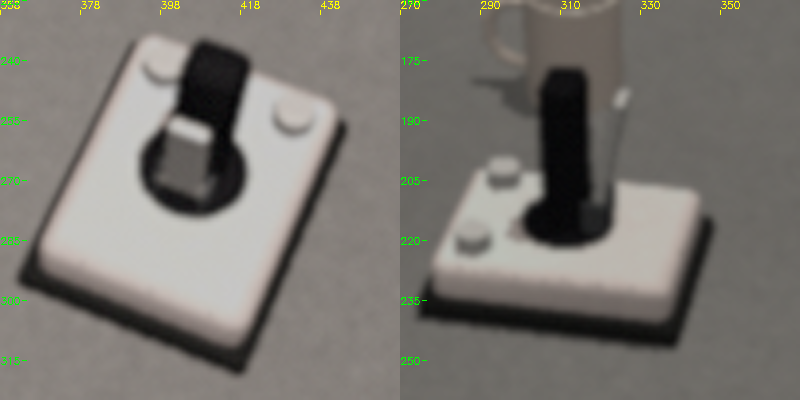

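The left crops show the box-top corners at scene (213,214), (272.5,224), (252,292.5) and (189.5,281), the screw at (210,262) and the top of the fin at about (229,220). The console's top corners are at about (393,234.5), (442.5,251), (419,312) and (368,292.5), and its trigger faces down-left in the image. Next I'll fit the poses.

```bash
cat > h.py <<'E'
import numpy as np
from scipy.optimize import least_squares
from station import ctrl
C={}
def cam(n,c=None):
    c=c or ctrl.camera(n); C[n]=(c["intrinsics"],c["camera_from_world"]); return c
def proj(n,P):
    K,T=C[n]; q=K@(T[:3,:3]@np.array(P).T+T[:3,3:]); return (q[:2]/q[2]).T
def back(n,uv,z):
    K,T=C[n]; R=T[:3,:3]; o=-R.T@T[:3,3]; d=R.T@np.linalg.solve(K,[uv[0],uv[1],1]); return o+d*(z-o[2])/d[2]
def place(p,L):
    c,s=np.cos(p[2]),np.sin(p[2]); L=np.array(L,float)
    return np.c_[p[0]+c*L[:,0]-s*L[:,1],p[1]+s*L[:,0]+c*L[:,1],L[:,2]]
def fit(obs,p0): # obs: (cam,uv,local)
    f=lambda p: np.concatenate([proj(n,place(p,[l]))[0]-uv for n,uv,l in obs])
    r=least_squares(f,p0,loss='soft_l1'); return r.x,r.fun.reshape(-1,2).round(1)
E
python3 - <<'E'
from h import *
for n in("scene","side"):cam(n)
S="scene";D="side"
for uv in [(213,214.2),(272.5,224.2),(252,292.5),(189.5,281.3)]: print(back(S,uv,.07).round(3))
print("screw",back(S,(210,262),.080).round(4),back(D,(360.7,321.5),.080).round(4))
for uv in [(393,234.5),(442.5,250.7),(419.2,312),(368,292.5)]: print(back(S,uv,.045).round(3))
o=[(S,(213,214.2),(-.095,-.075,.07)),(S,(272.5,224.2),(-.095,.075,.07)),(S,(252,292.5),(.095,.075,.07)),(S,(189.5,281.3),(.095,-.075,.07)),
(D,(293.2,291.7),(-.095,.075,.07)),(D,(378.7,289.5),(.095,.075,.07)),(D,(291.2,343),(-.095,-.075,.07)),(S,(210,262),(.045,-.035,.08)),(D,(360.7,321.5),(.045,-.035,.08))]
b,r=fit(o,[.45,-.15,-.1]); print("box",b,r.tolist())
o=[(S,u,l) for u,l in zip([(393,234.5),(442.5,250.7),(419.2,312),(368,292.5)],[(-.09,-.07,.045),(-.09,.07,.045),(.09,.07,.045),(.09,-.07,.045)])]
c,r=fit(o,[.5,.14,-.3]); print("con",c,r.tolist())
g=place(c,[(-.015,-.018,.16),(-.015,.018,.16),(.015,.018,.16),(.015,-.018,.16),(.043,0,.15),(.043,0,.134)])
print("griptop", g.round(3).tolist(), proj(S,g).round(1).tolist(),proj(D,g).round(1).tolist())
for a in(0,.1,.2,.3):
    f=place(b,[(.045-r_*np.cos(a),-.035+r_*np.sin(a),.109) for r_ in(.107,.073)]); print(a,f.round(3).tolist(),proj(S,f).round(1).tolist(),proj(D,f).round(1).tolist())
for n,uv,z in [("bottle",(350,363),0),("mug",(515,305),0),("case",(243,350),.02)]: print(n,back(S,uv,z).round(3))
E
```

```text
[ 0.461 -0.252  0.07 ]
[ 0.47  -0.106  0.07 ]
[ 0.655 -0.118  0.07 ]
[ 0.646 -0.26   0.07 ]
screw [ 0.5969 -0.2241  0.08  ] [ 0.6025 -0.2217  0.08  ]
[0.444 0.177 0.045]
[0.474 0.295 0.045]
[0.639 0.249 0.045]
[0.607 0.134 0.045]
box [ 0.55909289 -0.18560939 -0.06129749] [[-1.1, -0.6], [0.6, -0.4], [0.1, 1.6], [-3.0, 1.0], [-1.5, -1.5], [-0.0, -1.8], [-0.9, -0.2], [-0.2, 1.9], [-0.2, 0.6]]
con [ 0.54019373  0.21178102 -0.27666299] [[-3.2, -3.7], [4.0, 0.1], [2.5, 3.0], [-6.2, -0.4]]
griptop [[0.521, 0.199, 0.16], [0.531, 0.233, 0.16], [0.56, 0.225, 0.16], [0.55, 0.19, 0.16], [0.582, 0.2, 0.15], [0.582, 0.2, 0.134]] [[405.6, 235.5], [421.8, 241.2], [417.2, 252.2], [400.9, 246.4], [404.0, 262.2], [403.1, 266.1]] [[305.2, 182.3], [308.1, 175.4], [319.4, 176.3], [316.7, 183.3], [328.8, 184.0], [328.8, 189.3]]
0 [[0.495, -0.217, 0.109], [0.529, -0.219, 0.109]] [[221.7, 218.0], [217.3, 230.1]] [[306.5, 313.3], [323.8, 312.8]]
0.1 [[0.496, -0.206, 0.109], [0.53, -0.212, 0.109]] [[226.1, 218.9], [220.4, 230.7]] [[306.8, 309.4], [323.9, 310.2]]
0.2 [[0.498, -0.196, 0.109], [0.531, -0.204, 0.109]] [[230.4, 220.2], [223.3, 231.6]] [[307.5, 305.6], [324.3, 307.6]]
0.3 [[0.502, -0.185, 0.109], [0.534, -0.197, 0.109]] [[234.4, 221.9], [226.1, 232.8]] [[308.8, 301.9], [325.1, 305.0]]
bottle [0.759 0.112 0.   ]
mug [0.569 0.469 0.   ]
case [ 0.769 -0.119  0.02 ]
```

The box fits at (0.559,-0.186) with yaw -0.06. That puts the screw at (0.602,-0.223) and the cover at about 0.19 rad. The console is at (0.541,0.213) with yaw -0.262. First I'll move behind the fin with the fingers shut, turning the tool on the way.

```bash
python3 -m pendant '[[[1.85,-4,0],-0.08],[[1.85,-4,0],-0.08],[[1.85,-4,0],-0.08],[[1.85,-4,0],-0.08],[[1.85,-4,0],-0.08],[[1.85,-4,0],-0.08],[[1.85,-4,0],-0.08],[[1.85,-4,0],-0.08],[[1.85,-4,0],-0.08],[[1.85,-4,0],-0.08],[[1.85,-4,0],-0.08],[[1.85,-4,0],-0.08],[[1.85,-4,0],-0.08],[[1.85,-4,0],-0.08],[[1.85,-4,0],-0.08],[[1.85,-4,0],-0.08],[[1.85,-4,0],-0.08],[[1.85,-4,0],-0.08],[[1.85,-4,0],-0.08],[[0,0,0],0]]' 0 20
```

```text
time_s: 1.87
ee_pos: [0.4928, -0.1972, 0.2042]
eef_rot: [-3.141, 0.001, 1.319]
force: [0.5, 0.1, -1.2]
grip_width: 0.0006
grip_force: 0.0
```

```bash
python3 -m pendant '[[[1,-2.2,0],0],[[1,-2.2,0],0],[[0,0,-3],0],[[0,0,-3],0],[[0,0,-2],0],[[0,0,0],0],[[0,0,0],0]]'
python3 - <<'E'
from h import *
import cv2
c=cam("side")["color"][:,:,::-1]; cv2.imwrite("pics/s1.png",cv2.resize(c[240:380,240:430],None,fx=4,fy=4,interpolation=cv2.INTER_CUBIC))
E
```

```text
time_s: 2.45
ee_pos: [0.5114, -0.2358, 0.1253]
eef_rot: [-3.14, -0.0, 1.328]
force: [0.4, -0.2, 1.1]
grip_width: 0.0002
grip_force: 0.0
```

View pics/s1.png

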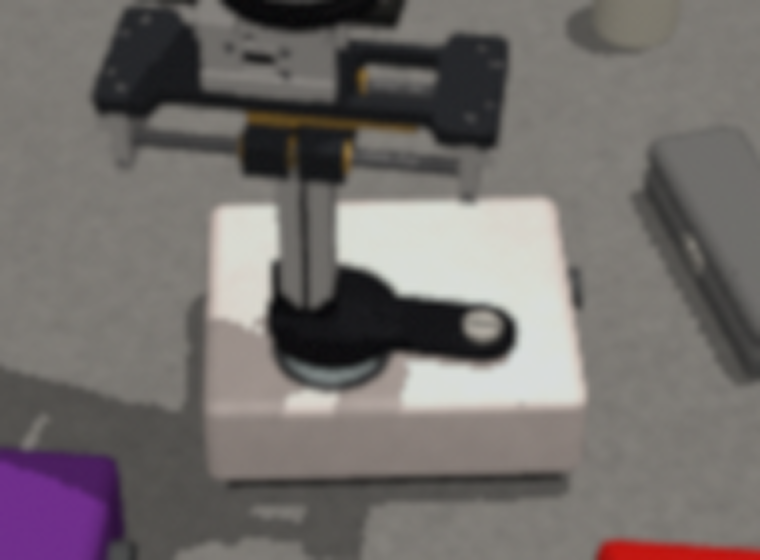

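The fingers stand in front of the fin (crop (305,300)) and nothing is touching. Next I'll lower them to z≈0.09 and push along the arc.

```bash
python3 -m pendant '[[[0,-0.5,-1.8],0],[[0,0,-1.7],0],[[0,0,0],0],[[0,0,0],0]]' && python3 -m pendant '[[[0,0.9,0],0],[[0,0.9,0],0],[[0.1,0.9,0],0],[[0.1,0.9,0],0],[[0.26,0.85,0],0],[[0.26,0.85,0],0],[[0.43,0.8,0],0],[[0.43,0.8,0],0],[[0.58,0.7,0],0],[[0.58,0.7,0],0],[[0.7,0.55,0],0],[[0.7,0.55,0],0],[[0.8,0.45,0],0],[[0,0,0],0],[[0,0,0],0]]'
python3 - <<'E'
from h import *
import cv2
a=cam("scene")["color"][:,:,::-1]; b=cam("side")["color"][:,:,::-1]
f=lambda c:cv2.resize(c,None,fx=3,fy=3,interpolation=cv2.INTER_CUBIC)
cv2.imwrite("pics/s2.png",np.hstack([f(a[190:320,165:295]),f(b[250:380,260:390])]))
E
```

```text
time_s: 2.83
ee_pos: [0.512, -0.2412, 0.0918]
eef_rot: [3.141, 0.0, 1.328]
force: [0.1, -0.6, 0.5]
grip_width: 0.0006
grip_force: 0.0
time_s: 4.08
ee_pos: [0.5613, -0.1422, 0.0902]
eef_rot: [-3.141, -0.0, 1.328]
force: [0.0, -0.0, -0.2]
grip_width: 0.0004
grip_force: 0.0
```

View pics/s2.png

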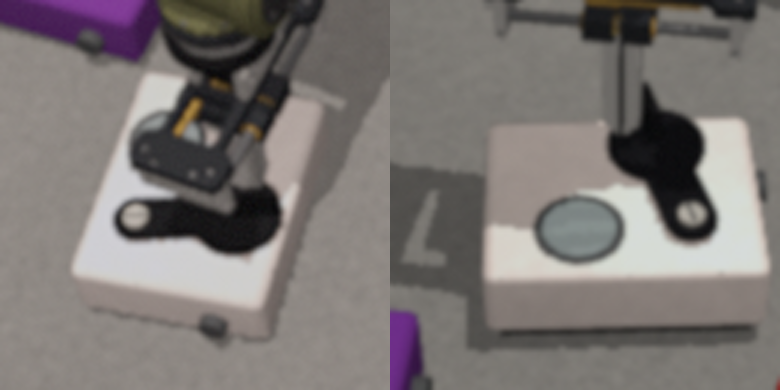

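The side view shows the window fully uncovered (crop (580,228)) and the cover at about 1.2 rad. I'll back off, lift and move over the console with the gripper open.

```bash
python3 -m pendant '[[[-0.8,-0.3,0],0],[[0,0,3],0],[[0,0,3.5],0],[[0,0,4],0],[[0,0,2.5],-0.02],[[0,4,0],0],[[0,4,0],0],[[0,4,0],0],[[0,4,0],0],[[0,4,0],0],[[0,4,0],0],[[0,4,0],0],[[0,4,0],0],[[-0.5,3,0],0],[[0,0,0],0],[[0,0,0],0]]' 1
python3 - <<'E'
from h import *
import cv2
w=cam("wrist"); b=cam("side")["color"][:,:,::-1]
cv2.imwrite("pics/s3.png",np.hstack([cv2.resize(w["color"][:,:,::-1],(400,300)),cv2.resize(b[110:260,240:440],(400,300),interpolation=cv2.INTER_CUBIC)]))
p=[.541,.213,-.262]; P=place(p,[(-.015,-.018,.16),(-.015,.018,.16),(.015,.018,.16),(.015,-.018,.16),(.043,0,.15)])
print((proj("wrist",P)*.625).round(0).tolist())
E
```

```text
time_s: 5.52
ee_pos: [0.5474, 0.205, 0.2203]
eef_rot: [-3.141, 0.0, 1.31]
force: [-0.6, -1.1, -0.2]
grip_width: 0.0935
grip_force: 0.0
[[174.0, 169.0], [173.0, 132.0], [205.0, 132.0], [205.0, 169.0], [233.0, 148.0]]
```

View pics/s3.png

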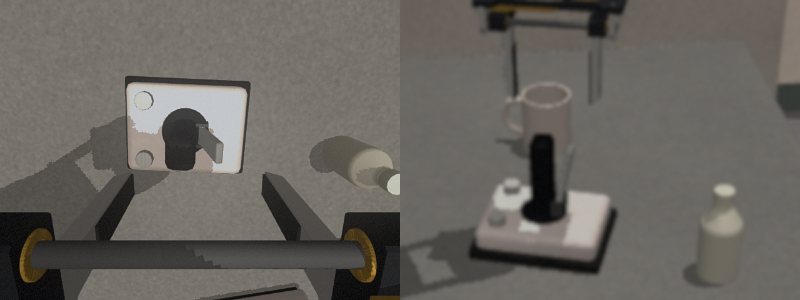

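The wrist view has the grip top about 9 px (≈8 mm) left of my prediction, and the console is turned slightly. I'll enlarge that area and refit.

```bash
python3 - <<'E'
from h import *
import cv2
w=cam("wrist")["color"][:,:,::-1]; k=3; x,y=180,105
c=cv2.resize(w[y:y+190,x:x+260],None,fx=k,fy=k,interpolation=cv2.INTER_CUBIC)
for i in range(0,260,20): cv2.putText(c,str(x+i),(i*k,8),0,.33,(0,255,255),1); cv2.line(c,(i*k,10),(i*k,14),(0,255,255))
for j in range(0,190,15): cv2.putText(c,str(y+j),(0,j*k+4),0,.33,(0,255,0),1)
cv2.imwrite("pics/s4.png",c)
E
```

```text
(no output)
```

View pics/s4.png

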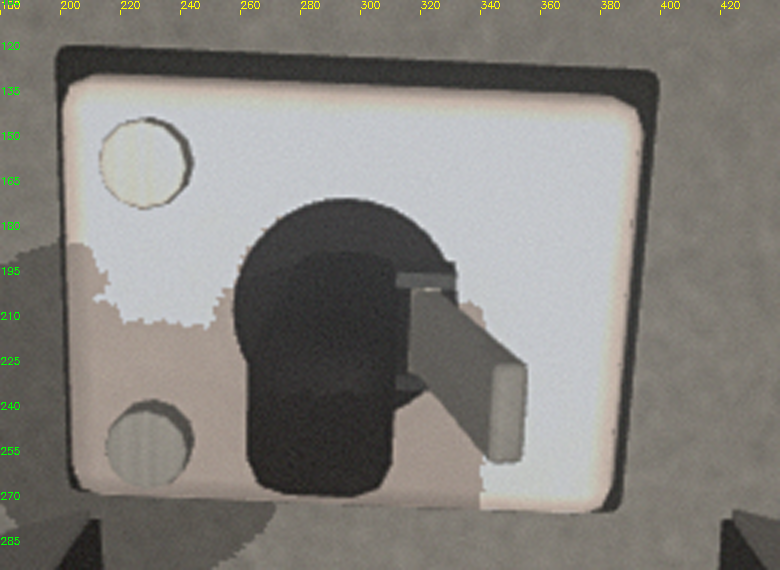

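```bash
python3 - <<'E'
from h import *
for n in("scene","side","wrist"):cam(n)
W="wrist";S="scene";D="side"
tip=(.0389,0,.1483)
print("tip wrist",back(W,(349.3,242.7),.1483).round(4),"scene",back(S,(405.3,256.3),.1483).round(4),"side",back(D,(325.5,184.3),.1483).round(4))
print("tip ends",back(W,(350.2,226),.1483).round(4),back(W,(348.3,259),.1483).round(4))
print("grip near edge",back(W,(262.7,266),.16).round(4),back(W,(310.7,266),.16).round(4),back(W,(286.7,235),.16).round(4),back(W,(286.7,270.3),.16).round(4))
print("white top",[back(W,u,.045).round(3).tolist() for u in[(202,131),(394,137),(384,275),(206,268)]])
print("plate",[back(W,u,.005).round(3).tolist() for u in[(199,120.3),(399.3,128.7),(387,275.7),(205,270)]])
o=[(W,(349.3,242.7),tip),(W,(350.2,226),(.0389,.011,.1483)),(W,(348.3,259),(.0389,-.011,.1483)),(W,(262.7,258),(-.015,-.009,.16)),(W,(310.7,258),(.015,-.009,.16)),(W,(286.7,235),(0,.018,.16)),(W,(286.7,270.3),(0,-.018,.16))]
p,r=fit(o,[.541,.213,-.262]);print(p,r.tolist())
print(ctrl.get_obs()["ee_pos"])
E
```

```text
tip wrist [0.5686 0.1995 0.1483] scene [0.5656 0.202  0.1483] side [0.5733 0.2023 0.1483]
tip ends [0.5718 0.2098 0.1483] [0.5655 0.1893 0.1483]
grip near edge [0.5146 0.2024 0.16  ] [0.5426 0.1949 0.16  ] [0.534  0.2172 0.16  ] [0.5278 0.196  0.16  ]
white top [[0.475, 0.293, 0.045], [0.626, 0.247, 0.045], [0.592, 0.131, 0.045], [0.44, 0.179, 0.045]]
plate [[0.466, 0.304, 0.005], [0.639, 0.25, 0.005], [0.597, 0.114, 0.005], [0.424, 0.167, 0.005]]
[ 0.53198071  0.21147973 -0.30891464] [[0.6, -0.4], [0.8, -0.8], [0.4, 0.1], [-2.0, 0.2], [-0.0, 2.3], [0.2, -19.7], [-1.4, 3.1]]
[0.54822485 0.20322645 0.22058053]
```

The wrist view puts the console at (0.532,0.2115) with yaw -0.30. Its plate and white-top centres agree with that. I'll centre the tool at (0.538,0.210) with yaw 1.27 and go down.

```bash
python3 -m pendant '[[[-1.0,0.7,0],-0.04],[[0,0,0],0],[[0,0,-2],0],[[0,0,-2],0],[[0,0,-2],0],[[0,0,-2],0],[[0,0,-1.5],0],[[0,0,-1],0],[[0,0,0],0],[[0,0,0],0]]' 1
python3 - <<'E'
from h import *
import cv2
a=cam("scene")["color"][:,:,::-1]; b=cam("side")["color"][:,:,::-1]
f=lambda c:cv2.resize(c,None,fx=4,fy=4,interpolation=cv2.INTER_CUBIC)
cv2.imwrite("pics/s5.png",np.hstack([f(a[200:320,355:455]),f(b[130:250,265:365])]))
E
```

```text
time_s: 6.65
ee_pos: [0.5383, 0.2111, 0.1158]
eef_rot: [-3.142, 0.0, 1.268]
force: [0.2, 0.3, 0.8]
grip_width: 0.0937
grip_force: 0.0
```

View pics/s5.png

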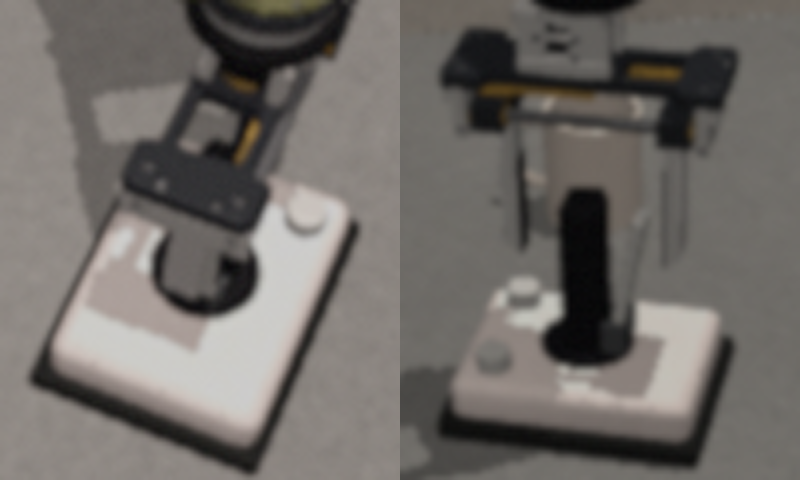

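The fingers bracket the grip and trigger (side crop x≈520 and 675, grip at 585, trigger tip at 640). Next I'll squeeze and hold.

```bash
python3 -m pendant '[[[0,0,0],0],[[0,0,0],0],[[0,0,0],0],[[0,0,0],0],[[0,0,0],0],[[0,0,0],0],[[0,0,0],0],[[0,0,0],0],[[0,0,0],0],[[0,0,0],0],[[0,0,0],0],[[0,0,0],0]]' 0 20
```

```text
time_s: 7.75
ee_pos: [0.5367, 0.2119, 0.1158]
eef_rot: [-3.139, 0.0, 1.268]
force: [-11.5, 1.4, 9.4]
grip_width: 0.041
grip_force: 20.0
```

The width is 41 mm, so the trigger is fully in. I'll hold a bit longer, then release and lift away.

```bash
python3 -m pendant '[[[0,0,0],0],[[0,0,0],0],[[0,0,0],0],[[0,0,0],0],[[0,0,0],0],[[0,0,0],0],[[0,0,0],0],[[0,0,0],0],[[0,0,0],0],[[0,0,0],0]]' && python3 -m pendant '[[[0,0,0],0],[[0,0,0],0],[[0,0,0],0],[[0,0,0],0],[[0,0,0],0],[[0,0,0],0],[[0,0,0],0],[[0,0,0],0]]' 1 && python3 -m pendant '[[[0,0,2],0],[[0,0,3],0],[[0,0,3],0],[[0,0,3],0],[[0,0,2],0],[[-3,0,0],0],[[-3,0,0],0],[[-3,0,0],0],[[-3,0,0],0],[[0,0,0],0],[[0,0,0],0],[[0,0,0],0]]'
python3 - <<'E'
from h import *
import cv2
a=cam("scene")["color"][:,:,::-1]; b=cam("side")["color"][:,:,::-1]
f=lambda c:cv2.resize(c,None,fx=2,fy=2,interpolation=cv2.INTER_CUBIC)
cv2.imwrite("pics/s6.png",np.hstack([f(a[190:390,180:380])[:, :400],f(b[160:360,260:460])]))
E
```

```text
time_s: 8.58
ee_pos: [0.5367, 0.2119, 0.1157]
eef_rot: [-3.139, 0.001, 1.268]
force: [-11.5, 1.8, 10.4]
grip_width: 0.0406
grip_force: 20.0
time_s: 9.25
ee_pos: [0.5379, 0.2114, 0.1154]
eef_rot: [-3.141, 0.0, 1.268]
force: [0.2, -0.6, -0.4]
grip_width: 0.0904
grip_force: 0.0
time_s: 10.25
ee_pos: [0.4184, 0.2115, 0.2458]
eef_rot: [3.141, -0.0, 1.268]
force: [0.0, 0.0, -0.2]
grip_width: 0.0939
grip_force: 0.0
```

View pics/s6.png

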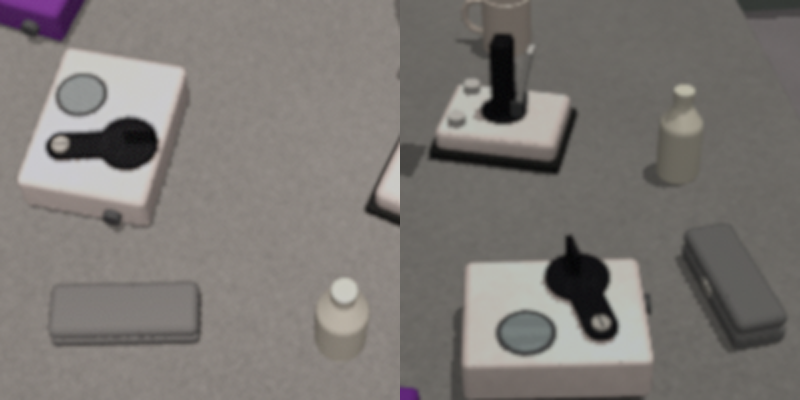

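The window is fully uncovered, the trigger is out again, and the arm is clear of everything.

```bash
python3 -c "
from station import ctrl
print(ctrl.hand_in())"
```

```text
the job is handed in; nothing more can be done
None
```

I swung the cover aside to about 1.2 rad, leaving the window fully uncovered, squeezed the trigger fully in for over a second, let it spring back out, and handed the job in; the judge's result was not shown.

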